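Pull the battery cassette from a calculator base

ROBOT

A 6-joint arm with a two-finger parallel gripper is mounted at the origin on the work surface. World frame = base frame: x ahead of the robot, y to its left, z up, the work surface at z = 0. Lengths are in m, angles in rad, forces in N, time in s.
With the tool pointing down it reaches from about 0.35 to 0.775 m from the base axis. Payload 7.3 kg.
Tool frame: the origin (TCP) lies between the finger pads; the fingertips stand 8 mm ahead of it and the grasp point (between the pads) lies 11 mm behind it (robot.nose_length is the distance from the TCP to the fingertips, in m); z points along the fingers, y is the line along which they close (so a half turn about z gives the same grasp; the last joint's range is limited). The gripper opens to 92 mm and grips with 3 to 60 N. Pads are 19 mm wide; open, the fingers measure 130 mm over their backs; the gripper's body (75 mm by 190 mm) begins 47 mm behind the grasp point.
Start: joints at [1.188, 0.342, 1.524, -0, 1.275, -0.146], TCP at [0.123, 0.51, 0.235] pointing down, gripper open.
Joint ranges: [-2.53, 2.53], [-0.77, 2.02], [0.04, 2.7], [-1, 4.14], [0.28, 2.66], [-3.11, 3.11]. Speed limits (rad/s): [2.57, 2.57, 3.14, 3.14, 3.14, 3.14].

INTERFACE

Orientations are given as [roll, pitch, yaw] about the fixed x, y, z axes, in that order (R = Rz(yaw) Ry(pitch) Rx(roll)).
In Python, from cell import robot gives the robot as it stands. The module is installed in compiled form; this text tells all that it offers.
- The arm moves only by the shell command python3 -m jog 'ROWS' [FORCE]. ROWS is JSON, a list that holds one entry, the list of rows, each a list of 5 numbers: the gripper's target within -1 to 1 (fully open at 1, half-way at 0, shut at -1), then the shift along the tool's x, y, z in m, then the turn about the tool's z in rad. A call has 1 to 5 rows; each row is the pose to reach, as a shift and turn from the pose commanded when the call began, along the tool's axes at that moment; what a row does not reach only later rows make up. A row lasts 1/12 s, in which the tool goes at most 41.7 mm and 7.16 degrees, less where a joint would pass 70% of its speed; a pose out of reach is approached as far as the arm can. A call with a gripper value outside its range is refused whole. The fingers move at their own pace and stop on an object; FORCE is the grip in N (left out, the last holds). Time passes only in rows, so rows that repeat a pose let the fingers close. It gives the time, the measured TCP pose, the force, the opening and the grip force at its end, in the units of the state.
- robot.observe(): the state, without advancing time (a new reading comes with each control period).
- robot.read_camera(name): name is "side" or "top"; returns the picture (400x640x3 uint8, red, green, blue); there is no depth.
- robot.camera_model(name): a dict with "camera_matrix" (3x3 intrinsics, pixels), "position" and "attitude" of the camera in the world. Camera axes: x right, y down, z forward; pixel columns grow to the right and rows downward; lengths in m; the calibration is good to about 2 mm. A picture is of the moment at which its call begins. camera_model takes no time and is no camera call.
- robot.hand_in(): hands the job in; it is judged then, once.
The state is a dict: "time": time; "qpos": joint angles; "qvel": joint speeds; "joint_efforts": joint torques, N m; "tool_pos": TCP position; "tool_rot": TCP orientation; "contact_force": force on the tool from outside, world axes, zero at the start; "torque": the same for the moment, N m; "opening": finger opening in m; "grip_force": force on a finger pad.
Only numpy, scipy, OpenCV 4.12 (cv2) and the standard library are available. Lean on these libraries where they do the work, as an engineer would, in place of code of your own. Each camera call takes 0.05 s, during which the arm holds its last target. There are 200 camera calls.

TASK

A calculator base is clamped underside-up in the vise, and a copper heat sink has been left lying across its battery cassette, over the catches. Set the heat sink down (do not drop it) flat, fins up, inside the shallow aluminium tray and let go of it; then pinch the cassette's two side catches together, lift the cassette straight out and finish while holding it in the gripper, catches still pinched in, roughly upright and still, with its underside at least 6 cm above the face of the calculator. Leave all the other parts lying where they are.

Things in the scene. Friction and masses are not known exactly. Their poses are not given: they have to be found in the camera images.
- vise: small dark cast-iron bench vise bolted down, 130 x 110 mm foot, with a T handle 117 mm out towards its -x at 38 mm height. Origin: under its centre, on the bench. Its jaws (tops 73 mm above the bench, outer faces at x = -72 and +72 mm) close along its x axis on the calculator base; it stands at any of two places and at any yaw within about 26 degrees
- calculator: beige calculator base, 90 (x) x 150 (y) x 30 mm, fixed in the vise underside up, its axes parallel to the vise's. Origin: centre of its lower face, 50 mm above the bench; its upward face is 80 mm above the bench, flat but for four rubber feet 3 mm high at x = +-36, y = +-66 mm. In its middle is the battery well, 20 mm deep (floor at z = 10 mm in this frame), opening 37 (x) x 63 (y) mm; under the opening's two y edges are ledges 8 mm thick that the catches' barbs hook beneath
- cassette: dark plastic battery cassette seated in the well, body 34 (x) x 40 (y) x 54 mm high, so 34 mm of it stands above the calculator's face; about 0.16 kg. Origin: centre of its underside (60 mm above the bench when seated); z up. Axes parallel to the calculator's, with about 1.5 mm of play. On its +y and -y sides stands a sprung grey catch (see the joints); until both catches are pinched in, their barbs keep the cassette in the well. With the catches pinched it comes straight up
- catch_left (a joint): catch on the cassette's +y side: an upright ribbed plate 20 mm wide (x), 4 mm thick, its top 52 mm above the cassette's underside (so 32 mm of it stands above the calculator's face). Value = how far it is pushed in towards the cassette's middle, 0 (free) to 0.006 m (against its stop). Free, the outer faces of the two catches are 60 mm apart; fully in, 48 mm. A spring pushes it out with 2 N when free and 5 N fully in; its barb clears the ledge at about 0.003 to 0.0045 m
- catch_right (a joint): the same catch on the cassette's -y side, pushed in towards +y
- catch_left_pad (a point): middle of the part of the left catch's outer face that stands above the calculator, 40 mm above the cassette's underside, where a finger presses; moves with the catch
- catch_right_pad (a point): the same point on the right catch
- heat_sink: copper heat sink, 30 (x) x 76 (y) x 20 mm high: a plate 4 mm thick with five thin upright fins along its y axis; about 0.19 kg. Origin: centre of its underside. At the start it lies on top of the cassette (its underside 114 mm above the bench), its length across both catches; pick it up by the 30 mm width over the outer fins
- tray: shallow open aluminium tray fixed to the bench, 150 (x) x 170 (y) x 18 mm outside, walls and floor 4 mm thick. Origin: centre of its underside, on the bench
- screwdriver: bystander, leave alone: screwdriver, 190 mm long, 26 mm thick wooden handle. Origin: centre of its underside
- capacitor: bystander, leave alone: blue ceramic capacitor, disc 30 mm across and 18 mm high with a brass stud. Origin: centre of its underside
- filter: bystander, leave alone: clear acrylic display filter, 35 x 110 x 4 mm. Origin: centre of its underside
- transformer: bystander, leave alone: small transformer, 62 x 55 x 34 mm. Origin: centre of its underside
- oil_bottle: bystander, leave alone: small amber oil bottle, 32 mm across, 75 mm high. Origin: centre of its underside
- screw_dish: bystander, leave alone: white dish, 80 mm across, 22 mm high. Origin: centre of its underside
- collar: bystander, leave alone: brass collar, 28 mm across, 22 mm high. Origin: centre of its underside
Not all that is in view belongs to the job. There is more than one size of the heat_sink; the job needs the larger. What is shaped like the vise but pink is not meant.

How it is judged:
By the outcome, as a careful person would: the job done as asked, in the order asked, and still so for the second after the job is handed in, while the arm keeps its last pose, push and grip.
It also fails if it takes over 53 s, if anything falls off the work surface, if the arm or the gripper's body presses on something with over 40 N, if the wrist force passes 120 N, or if a joint passes its speed limit or range.

## Working session

There is one attempt and no reset: what is moved stays moved. The work goes in short steps, Python scripts to look and compute and a shell command to move; the robot and the scene stay as the last step left them, time stands still between calls to the robot, and variables do not carry over. Pictures are saved under pics/ and viewed, at most 10 in all, crops included, and the job is handed in when it is done.

```bash
mkdir -p pics
cat > h.py <<'E'
import numpy as np, cv2
from scipy.spatial.transform import Rotation as R
from cell import robot
def cam(n):
    m=robot.camera_model(n);A=np.array(m["attitude"],float)
    Rm=A if A.shape==(3,3) else (R.from_euler('xyz',A).as_matrix() if A.size==3 else R.from_quat(A).as_matrix())
    return np.array(m["camera_matrix"]),np.array(m["position"]),Rm
def ray(n,px,z):
    K,p,Rm=cam(n);d=Rm@np.linalg.inv(K)@[px[0],px[1],1.];return p+d*(z-p[2])/d[2]
def proj(n,P):
    K,p,Rm=cam(n);c=K@(Rm.T@(np.array(P)-p));return c[:2]/c[2]
def snap(n,f):
    im=robot.read_camera(n)[:,:,::-1].copy();cv2.imwrite('pics/'+f,im);return im
E
python3 - <<'E'
from h import *
for n in("top","side"):
    snap(n,n+"1.png"); m=robot.camera_model(n);print(m)
s=robot.observe();print(s["tool_pos"],s["tool_rot"],s["time"],s["opening"]);print(proj("top",s["tool_pos"]),proj("side",s["tool_pos"]))
E
```

```text
{'camera_matrix': array([[462.77897136,   0.        , 322.21105337],
       [  0.        , 462.77897136, 187.47877861],
       [  0.        ,   0.        ,   1.        ]]), 'position': array([ 0.27171321, -0.0267679 ,  1.49225466]), 'attitude': array([-2.95344366e+00, -1.92457292e-03, -1.55341298e+00])}
{'camera_matrix': array([[362.66602114,   0.        , 317.69119823],
       [  0.        , 362.66602114, 199.11131701],
       [  0.        ,   0.        ,   1.        ]]), 'position': array([ 0.16206267, -0.60122026,  0.68820477]), 'attitude': array([-2.28470072,  0.00823102, -0.59991815])}
[0.12301481 0.51002487 0.23412363] [-3.14024808e+00 -1.88736148e-04  2.90481495e+00] 0.1 0.09181626363401749
[114.8266209 329.8959672] [ 74.34695902 110.49023562]
```

View pics/top1.png

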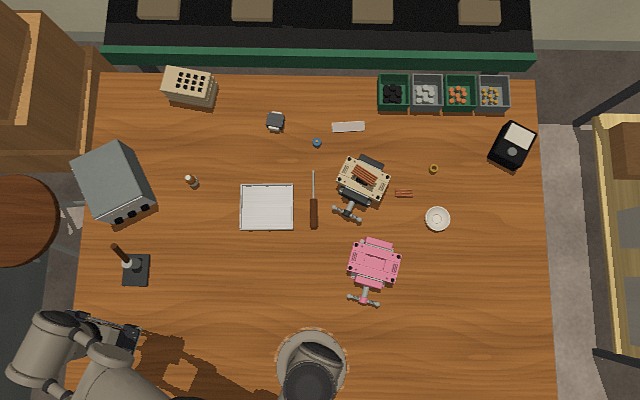

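View pics/side1.png

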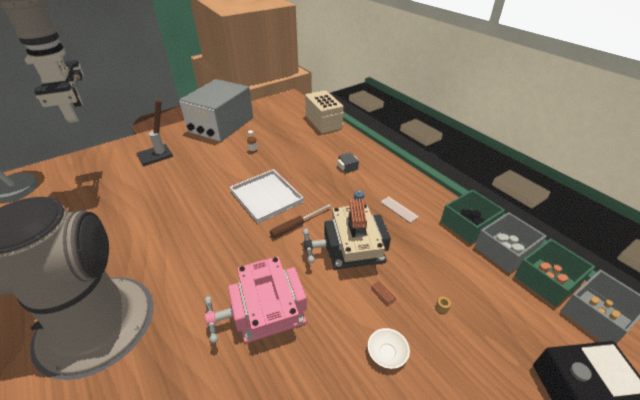

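Top view: the calculator is at about (362,180) with the copper heat sink on it at (365,175). The tray is at (267,207), the small decoy sink at (403,193) and the pink vise at (374,263).

```bash
cat > m.py <<'E'
from h import *
def rect(n,mask,z,pt):
    k,l,st,c=cv2.connectedComponentsWithStats(mask.astype(np.uint8))
    i=1+np.argmin([np.hypot(*(c[j]-pt))+(1000 if st[j,4]<25 else 0) for j in range(1,k)])
    cs,_=cv2.findContours((l==i).astype(np.uint8),0,2)
    cs=max(cs,key=len)[:,0]
    P=np.array([ray(n,p,z)[:2] for p in cs])
    r=cv2.minAreaRect((P*1000).astype(np.float32)); return st[i],r,np.round(cv2.boxPoints(r)),cs
E
python3 - <<'E'
from m import *
for n,pt in(("top",(365,175)),("side",(357,215))):
    im=cv2.imread(f'pics/{n}1.png').astype(int);b,g,r=im[:,:,0],im[:,:,1],im[:,:,2]
    x,y=pt;hsv=cv2.cvtColor(im.astype(np.uint8),cv2.COLOR_BGR2HSV)
    print(n,im[y-6:y+7:3,x-6:x+7:3].tolist()[2], hsv[140,330],im[140 if n=='top' else 150,335 if n=='top' else 380])
    mask=(hsv[:,:,0]<14)&(hsv[:,:,1]>120)&(r>70)
    mk=np.zeros_like(mask);mk[y-30:y+30,x-30:x+30]=mask[y-30:y+30,x-30:x+30]
    s,q,bx,_=rect(n,mk,.134,pt);print("hs",s,q)
    mk=(hsv[:,:,1]<60)&(hsv[:,:,2]>120)
    tp=(267,207) if n=='top' else (266,195)
    s,q,bx,_=rect(n,mk,.018,tp);print("tray",s,q)
    mk=(abs(hsv[:,:,0].astype(int)-22)<8)&(hsv[:,:,1]>30)&(hsv[:,:,1]<110)&(hsv[:,:,2]>150)
    s,q,bx,_=rect(n,mk,.08,pt);print("calc",s,q)
im=cv2.imread('pics/top1.png')
a=cv2.resize(im[140:230,310:420],None,fx=5,fy=5,interpolation=2)
im=cv2.imread('pics/side1.png')
c=cv2.resize(im[180:280,300:400],None,fx=5,fy=5,interpolation=2)
cv2.imwrite('pics/z1.png',cv2.resize(np.hstack([a,c[:450,:]]),(800,343)))
E
```

```text
top [[36, 62, 105], [64, 110, 177], [58, 95, 155], [22, 45, 81], [42, 75, 128]] [ 15 173 146] [ 51  98 147]
hs [351 164  27  22 269] ((571.3917846679688, -149.5596923828125), (75.913330078125, 33.243350982666016), 56.333961486816406)
tray [ 239  184   54   46 2375] ((487.5845947265625, 155.78884887695312), (146.2384796142578, 170.469482421875), 1.017843246459961)
calc [335 156  56  45 830] ((573.9022216796875, -151.6383514404297), (150.9638214111328, 89.85030364990234), 65.02803039550781)
side [[56, 73, 114], [63, 85, 130], [65, 85, 133], [64, 83, 131], [64, 85, 130]] [ 12 135 166] [ 84 123 180]
hs [ 327  185   60   43 1633] ((585.1697998046875, -139.72381591796875), (144.60159301757812, 143.7748565673828), 54.51594543457031)
tray [ 230  169   74   54 2239] ((485.5372314453125, 146.27261352539062), (155.99591064453125, 187.3374481201172), 1.2571065425872803)
calc [ 332  206   52   48 1118] ((571.9671630859375, -152.85145568847656), (151.47479248046875, 96.17584228515625), 65.20397186279297)
```

View pics/z1.png

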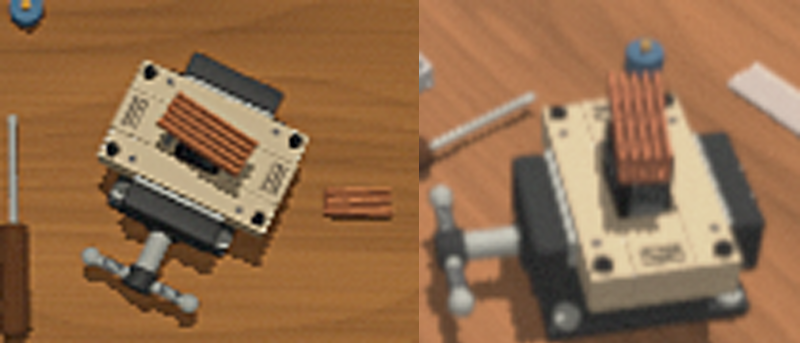

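```bash
cat > go.py <<'E'
# usage: go.py x y z angle_of_tool_y_deg -> shift in tool axes and turn
import sys
from h import *
x,y,z,a=map(float,sys.argv[1:]);s=robot.observe()
Rm=R.from_euler('xyz',s["tool_rot"]).as_matrix();d=Rm.T@(np.array([x,y,z])-s["tool_pos"])
c=np.degrees(np.arctan2(Rm[1,1],Rm[0,1]));w=(a-c+180)%360-180
print("shift",d.round(4),"turn",round(-np.radians(w),3),"alt",round(-np.radians((a+180-c+180)%360-180),3),"| pos",s["tool_pos"].round(4),"yang",round(c,1),"q6",round(s["qpos"][5],2),"F",np.round(s["contact_force"],1),"open",round(s["opening"],4),"t",round(s["time"],2))
E
python3 -m jog '[[[1,-0.2,-0.18,0,0.62],[1,-0.2,-0.18,0,0.62],[1,-0.2,-0.18,0,0.62],[1,-0.2,-0.18,0,0.62],[1,-0.2,-0.18,0,0.62]]]' 20; python3 go.py .571 -.150 .2 -33.7
```

```text
time: 0.52
tool_pos: [0.2413, 0.3368, 0.2345]
tool_rot: [-3.141, 0.0, 2.279]
contact_force: [1.0, 0.5, -0.1]
opening: 0.0917
grip_force: 0.0
shift [-0.5842 -0.0665  0.0345] turn 1.297 alt -1.845 | pos [0.2413 0.3368 0.2345] yang 40.6 q6 0.06 F [ 1.   0.5 -0.1] open 0.0917 t 0.52
```

```bash
python3 -m jog '[[[1,-0.2,-0.023,0,0.62],[1,-0.2,-0.023,0,0.62],[1,-0.2,-0.023,0,0.62],[1,-0.2,-0.023,0,0.62],[1,-0.2,-0.023,0,0.62]]]'; python3 go.py .571 -.150 .2 -33.7
```

```text
time: 0.93
tool_pos: [0.3554, 0.17, 0.2347]
tool_rot: [3.141, 0.0, 1.658]
contact_force: [0.8, 0.6, 0.9]
opening: 0.0918
grip_force: 0.0
shift [-0.3375  0.1869  0.0348] turn 0.675 alt -2.466 | pos [0.3554 0.17   0.2347] yang 5.0 q6 0.16 F [0.8 0.6 0.9] open 0.0918 t 0.93
```

```bash
python3 -m jog '[[[1,-0.17,0.095,0,0.62],[1,-0.17,0.095,0,0.62],[1,-0.17,0.095,0,0.62],[1,-0.17,0.095,0,0.62],[1,-0.17,0.095,0,0.62]]]'; python3 go.py .571 -.150 .2 -33.7
```

```text
time: 1.35
tool_pos: [0.4665, 0.0088, 0.2344]
tool_rot: [3.141, 0.0, 1.037]
contact_force: [0.3, -0.2, 0.4]
opening: 0.0917
grip_force: 0.0
shift [-0.0835  0.1707  0.0345] turn 0.054 alt -3.088 | pos [0.4665 0.0088 0.2344] yang -30.6 q6 0.39 F [ 0.3 -0.2  0.4] open 0.0917 t 1.35
```

```bash
python3 -m jog '[[[0.2,-0.08,0.165,0,0.05],[0.2,-0.08,0.165,0,0.05],[0.2,-0.08,0.165,0,0.05],[0.2,-0.08,0.165,0,0.05],[0.2,-0.08,0.165,0,0.05]]]';python3 -m jog '[[[0.2,0,0,0,0],[0.2,0,0,0,0]]]' >/dev/null; python3 go.py .571 -.150 .13 -33.7
python3 - <<'E'
from m import *
for n,pt in(("top",(365,175)),("side",(357,215))):
    snap(n,n+"2.png")
a=cv2.resize(cv2.imread('pics/top2.png')[130:230,310:420],None,fx=4,fy=4,interpolation=2)
c=cv2.resize(cv2.imread('pics/side2.png')[150:250,300:400],None,fx=4,fy=4,interpolation=2)
cv2.imwrite('pics/z2.png',cv2.resize(np.hstack([a,c]),(800,381)))
E
```

```text
time: 1.77
tool_pos: [0.5694, -0.1445, 0.2336]
tool_rot: [3.141, 0.001, 0.992]
contact_force: [-1.3, 0.1, 0.0]
opening: 0.0629
grip_force: 0.0
shift [-0.0059  0.0084  0.1035] turn 0.011 alt -3.131 | pos [ 0.5674 -0.1406  0.2336] yang -33.1 q6 0.2 F [-0.6  0.5  0.3] open 0.0557 t 1.93
```

View pics/z2.png

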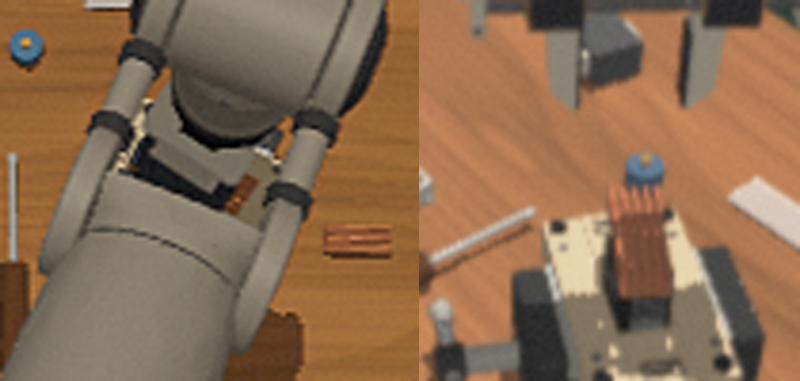

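```bash
python3 -m jog '[[[0.2,-0.0055,0.0095,0,0.01],[0.2,-0.0055,0.0095,0.03,0.01],[0.2,-0.0055,0.0095,0.06,0.01],[0.2,-0.0055,0.0095,0.085,0.01],[0.2,-0.0055,0.0095,0.085,0.01]]]' 20 ;python3 -m jog '[[[0.2,0,0,0.015,0],[0.2,0,0,0.023,0],[0.2,0,0,0.023,0],[0.2,0,0,0.023,0]]]'; python3 go.py .5725 -.1505 .125 -33.7
python3 - <<'E'
from m import *
snap("side","side3.png")
cv2.imwrite('pics/z3.png',cv2.resize(cv2.imread('pics/side3.png')[170:270,290:420],None,fx=5,fy=5,interpolation=2))
E
```

```text
time: 2.45
tool_pos: [0.5699, -0.1483, 0.145]
tool_rot: [-3.133, 0.002, 0.985]
contact_force: [-0.7, 0.8, 1.0]
opening: 0.0549
grip_force: 0.0
time: 2.78
tool_pos: [0.573, -0.1497, 0.1276]
tool_rot: [3.141, -0.0, 0.985]
contact_force: [-0.0, 0.7, 0.5]
opening: 0.0554
grip_force: 0.0
shift [-0.0009  0.      0.0026] turn 0.002 alt -3.139 | pos [ 0.573  -0.1497  0.1276] yang -33.6 q6 0.2 F [-0.   0.7  0.5] open 0.0554 t 2.78
```

View pics/z3.png

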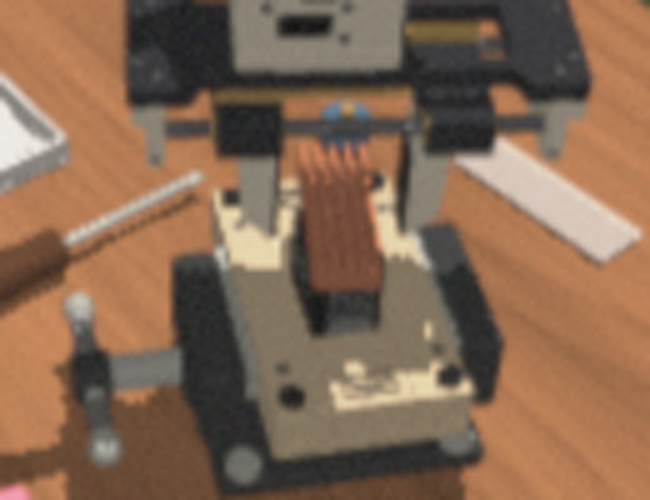

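The fingers straddle the sink near its middle, at crop (258,190) and (415,190). Next I lower slightly and close.

```bash
python3 -m jog '[[[0.2,0,0,0.002,0],[-0.5,0,0,0.002,0],[-0.5,0,0,0.002,0],[-0.5,0,0,0.002,0],[-0.5,0,0,0.002,0]]]' 25 ;python3 -m jog '[[[-0.5,0,0,0,0],[-0.5,0,0,0,0],[-0.5,0,0,0,0],[-0.5,0,0,0,0]]]'
```

```text
time: 3.25
tool_pos: [0.5727, -0.1498, 0.1249]
tool_rot: [3.141, -0.0, 0.985]
contact_force: [-0.6, 0.1, -0.6]
opening: 0.0329
grip_force: 0.0
time: 3.58
tool_pos: [0.5727, -0.1499, 0.1248]
tool_rot: [3.141, -0.0, 0.985]
contact_force: [0.6, -0.8, 1.4]
opening: 0.0297
grip_force: 24.9
```

```bash
python3 -m jog '[[[-0.5,0,0,-0.015,0],[-0.5,0,0,-0.035,0],[-0.5,0,0,-0.06,0],[-0.5,0,0,-0.07,0],[-0.5,0,0,-0.07,0]]]'; python3 go.py .4876 .1558 .15 -33.6
```

```text
time: 4.0
tool_pos: [0.5738, -0.1502, 0.197]
tool_rot: [3.137, -0.001, 0.985]
contact_force: [-0.4, 0.6, -2.4]
opening: 0.0299
grip_force: 24.9
shift [ 0.2072 -0.2412  0.0461] turn 0.001 alt -3.141 | pos [ 0.5738 -0.1502  0.197 ] yang -33.6 q6 0.2 F [-0.4  0.6 -2.4] open 0.0299 t 4.0
```

```bash
python3 -m jog '[[[-0.5,0.02,-0.024,0,0],[-0.5,0.045,-0.052,0,0],[-0.5,0.07,-0.08,0,0],[-0.5,0.095,-0.11,0,0],[-0.5,0.12,-0.14,0,0]]]'; python3 -m jog '[[[-0.5,0.025,-0.029,0.01,0],[-0.5,0.05,-0.058,0.02,0],[-0.5,0.07,-0.083,0.03,0],[-0.5,0.087,-0.101,0.045,0],[-0.5,0.087,-0.101,0.045,0]]]'; python3 -m jog '[[[-0.5,0,0,0,0],[-0.5,0,0,0,0]]]' >/dev/null;  python3 go.py .4876 .1558 .016 -33.6
python3 - <<'E'
from m import *
snap("side","side4.png")
cv2.imwrite('pics/z4.png',cv2.resize(cv2.imread('pics/side4.png')[80:260,180:420],None,fx=3,fy=3,interpolation=2))
E
```

```text
time: 4.42
tool_pos: [0.5207, 0.0291, 0.1929]
tool_rot: [-3.139, 0.001, 0.984]
contact_force: [0.3, 0.2, -2.4]
opening: 0.0299
grip_force: 24.9
time: 4.83
tool_pos: [0.4822, 0.1595, 0.1457]
tool_rot: [-3.135, 0.004, 0.989]
contact_force: [-0.9, -0.1, -2.8]
opening: 0.0301
grip_force: 24.9
shift [0.0012 0.0013 0.1329] turn 0.001 alt -3.141 | pos [0.4861 0.1556 0.1489] yang -33.5 q6 0.75 F [ 0.8 -0.4 -2.1] open 0.0297 t 5.0
```

View pics/z4.png

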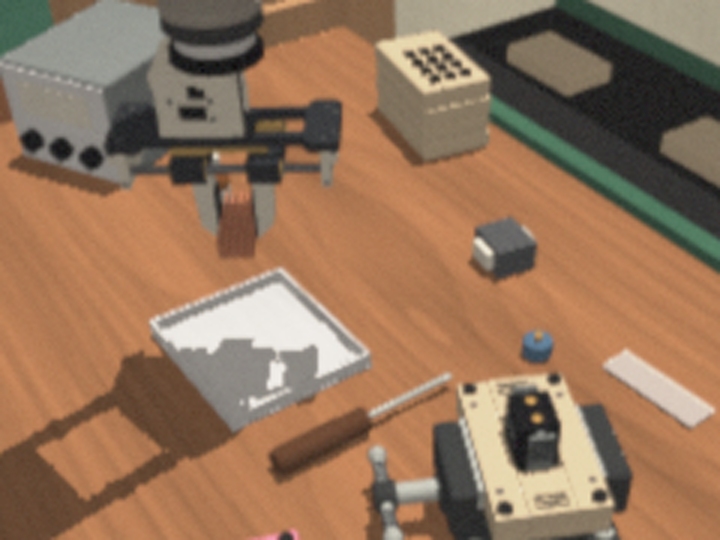

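The sink is held level above the tray at crop (237,225). I lower it gently.

```bash
python3 -m jog '[[[-0.5,0,0,0.03,0],[-0.5,0,0,0.06,0],[-0.5,0,0,0.09,0],[-0.5,0,0,0.11,0],[-0.5,0,0,0.12,0]]]'; python3 -m jog '[[[-0.5,0,0,0.003,0],[-0.5,0,0,0.006,0],[-0.5,0,0,0.009,0],[-0.5,0,0,0.011,0],[-0.5,0,0,0.011,0]]]'; python3 -m jog '[[[-0.5,0,0,0.001,0],[-0.5,0,0,0.002,0],[-0.5,0,0,0.002,0]]]'
```

```text
time: 5.47
tool_pos: [0.4855, 0.1545, 0.0274]
tool_rot: [-3.139, 0.002, 0.983]
contact_force: [-1.3, -0.2, -2.4]
opening: 0.0297
grip_force: 24.9
time: 5.88
tool_pos: [0.4868, 0.156, 0.0193]
tool_rot: [3.141, -0.001, 0.985]
contact_force: [-0.5, -0.6, -2.2]
opening: 0.0296
grip_force: 24.9
time: 6.13
tool_pos: [0.4864, 0.156, 0.0169]
tool_rot: [3.141, -0.0, 0.985]
contact_force: [-0.5, 0.4, -2.4]
opening: 0.0301
grip_force: 24.9
```

```bash
python3 -m jog '[[[-0.5,0,0,0.001,0],[-0.5,0,0,0.001,0],[-0.5,0,0,0.0015,0],[-0.5,0,0,0.0015,0],[-0.5,0,0,0.0015,0]]]';python3 -m jog '[[[-0.5,0,0,0.001,0],[-0.5,0,0,0.001,0],[-0.5,0,0,0.001,0]]]'
```

```text
time: 6.55
tool_pos: [0.4863, 0.156, 0.0152]
tool_rot: [-3.142, -0.0, 0.985]
contact_force: [0.6, 0.0, -2.4]
opening: 0.03
grip_force: 24.9
time: 6.8
tool_pos: [0.4864, 0.156, 0.0147]
tool_rot: [3.141, -0.0, 0.985]
contact_force: [-0.9, -1.4, 5.0]
opening: 0.0297
grip_force: 24.9
```

```bash
python3 -m jog '[[[0.1,0,0,0,0],[0.1,0,0,0,0],[0.1,0,0,0,0],[0.1,0,0,0,0],[0.1,0,0,0,0]]]';python3 -m jog '[[[0.1,0,0,-0.01,0],[0.1,0,0,-0.03,0],[0.1,0,0,-0.06,0],[0.1,0,0,-0.1,0],[0.1,0,0,-0.14,0]]]'; python3 go.py .574 -.152 .2 65
```

```text
time: 7.22
tool_pos: [0.4863, 0.156, 0.0141]
tool_rot: [-3.142, -0.0, 0.985]
contact_force: [0.1, -0.2, 0.7]
opening: 0.0502
grip_force: 0.0
time: 7.63
tool_pos: [0.4855, 0.1558, 0.156]
tool_rot: [-3.14, 0.001, 0.985]
contact_force: [1.2, 1.0, -0.4]
opening: 0.0504
grip_force: 0.0
shift [-0.2076  0.2439 -0.0441] turn -1.72 alt 1.421 | pos [0.4855 0.1558 0.156 ] yang -33.6 q6 0.75 F [ 1.2  1.  -0.4] open 0.0504 t 7.63
```

```bash
python3 -m jog '[[[0.6,-0.02,0.025,-0.04,0.12],[0.6,-0.045,0.05,-0.044,0.24],[0.6,-0.07,0.08,-0.044,0.36],[0.6,-0.095,0.11,-0.044,0.48],[0.6,-0.12,0.14,-0.044,0.6]]]'; python3 go.py .574 -.152 .2 65
```

```text
time: 8.05
tool_pos: [0.5368, -0.0231, 0.1997]
tool_rot: [3.141, -0.002, 0.379]
contact_force: [1.3, 0.7, -0.1]
opening: 0.0729
grip_force: 0.0
shift [-0.0131  0.1335 -0.0002] turn -2.326 alt 0.816 | pos [ 0.5368 -0.0231  0.1997] yang -68.3 q6 1.01 F [ 1.3  0.7 -0.1] open 0.0729 t 8.05
```

```bash
python3 -m jog '[[[0.8,-0.004,0.04,0,0.12],[0.8,-0.008,0.08,0,0.24],[0.8,-0.012,0.11,0,0.36],[0.8,-0.013,0.13,0,0.48],[0.8,-0.013,0.13,0,0.6]]]' >/dev/null; python3 -m jog '[[[0.8,0,0,0,0.11],[0.8,0,0,0,0.21],[0.8,0,0,0,0.21],[0.8,0,0,0,0.21]]]' ; python3 go.py .574 -.152 .093 -115
python3 - <<'E'
from m import *
snap("side","side5.png");snap("top","top5.png")
a=cv2.resize(cv2.imread('pics/top5.png')[170:230,220:310],None,fx=4,fy=4,interpolation=2)
c=cv2.resize(cv2.imread('pics/side5.png')[130:270,290:420],(360*400//400,388),interpolation=2)
o=np.zeros((388,720,3),np.uint8);o[:240,:360]=a;o[:,360:]=c;cv2.imwrite('pics/z5.png',o)
E
```

```text
time: 8.8
tool_pos: [0.5732, -0.1468, 0.1987]
tool_rot: [-3.141, -0.0, -0.422]
contact_force: [-0.5, 0.9, 1.7]
opening: 0.0824
grip_force: 0.0
shift [0.0028 0.0045 0.1057] turn 0.014 alt -3.127 | pos [ 0.5732 -0.1468  0.1987] yang -114.2 q6 1.61 F [-0.5  0.9  1.7] open 0.0824 t 8.8
```

View pics/z5.png

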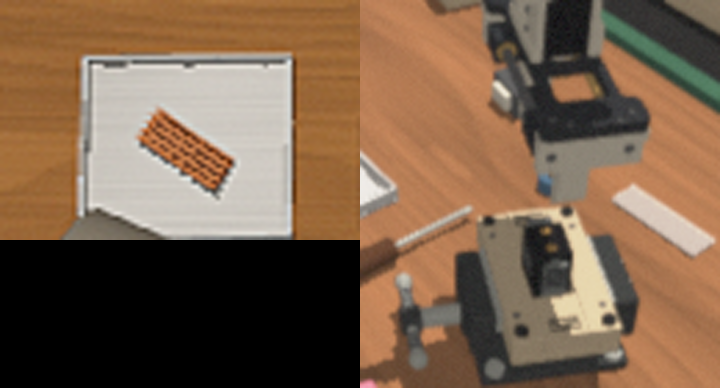

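The sink lies flat in the tray, fins up. The cassette terminals are at side pixel (357.7,216.6), which I use to cross-check its position.

```bash
python3 -c "
from h import *
print(ray('side',(357.7,216.6),.115),proj('side',(.574,-.152,.114)))"
python3 -m jog '[[[0.8,0.003,0.0045,0.02,0.014],[0.8,0.003,0.0045,0.045,0.014],[0.8,0.003,0.0045,0.06,0.014],[0.8,0.003,0.0045,0.07,0.014],[0.8,0.003,0.0045,0.07,0.014]]]'; python3 -m jog '[[[0.8,0,0,0,0],[0.8,0,0,0,0]]]' >/dev/null; python3 go.py .574 -.152 .093 -115
```

```text
[ 0.57221394 -0.15507528  0.115     ] [357.4287517  215.84729737]
time: 9.32
tool_pos: [0.5731, -0.1516, 0.1261]
tool_rot: [3.141, 0.004, -0.438]
contact_force: [-0.5, -0.1, 0.1]
opening: 0.0826
grip_force: 0.0
shift [-0.0011  0.0001  0.0364] turn -0.002 alt 3.139 | pos [ 0.5749 -0.1523  0.1294] yang -115.1 q6 1.62 F [0.7 0.4 0.8] open 0.0828 t 9.48
```

```bash
python3 -m jog '[[[0.8,-0.001,0,0.01,0],[0.8,-0.001,0,0.02,0],[0.8,-0.001,0,0.03,0],[0.8,-0.001,0,0.036,0],[0.8,-0.001,0,0.036,0]]]'; python3 -m jog '[[[0.4,0,0,0,0],[0.3,0,0,0,0],[0.3,0,0,0,0],[0.3,0,0,0,0],[0.3,0,0,0,0]]]' 25; python3 go.py .574 -.152 .093 -115
python3 - <<'E'
from m import *
snap("side","side6.png")
cv2.imwrite('pics/z6.png',cv2.resize(cv2.imread('pics/side6.png')[160:270,290:420],None,fx=5,fy=5,interpolation=2))
E
```

```text
time: 9.9
tool_pos: [0.5722, -0.1513, 0.09]
tool_rot: [3.142, 0.004, -0.439]
contact_force: [-0.5, 0.3, 0.2]
opening: 0.0825
grip_force: 0.0
time: 10.32
tool_pos: [0.5735, -0.1518, 0.0926]
tool_rot: [-3.141, -0.001, -0.439]
contact_force: [-0.6, -0.7, 0.1]
opening: 0.0603
grip_force: 0.6
shift [ 0.0005 -0.0001 -0.0004] turn -0.003 alt 3.139 | pos [ 0.5735 -0.1518  0.0926] yang -115.2 q6 1.62 F [-0.6 -0.7  0.1] open 0.0603 t 10.32
```

View pics/z6.png

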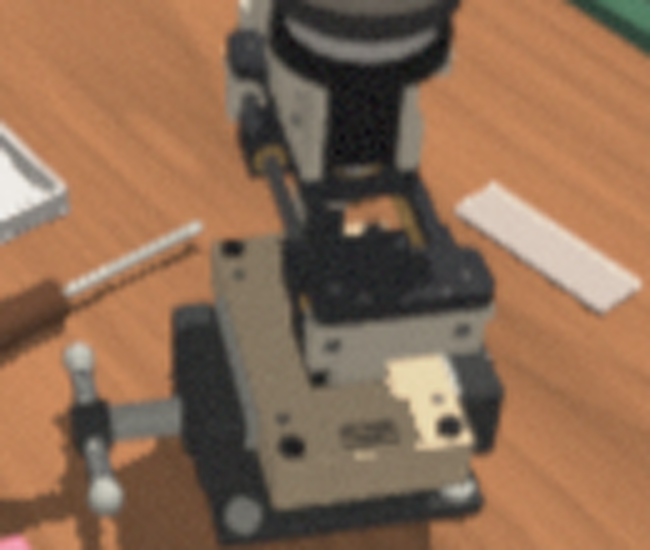

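The gripper straddles the catches at the well, and the opening of 60 mm matches light contact. Next I pinch fully.

```bash
python3 -m jog '[[[0,0,0,0,0],[-0.3,0,0,0,0],[-0.3,0,0,0,0],[-0.3,0,0,0,0],[-0.3,0,0,0,0]]]' 25; python3 -m jog '[[[-0.3,0,0,0,0],[-0.3,0,0,0,0],[-0.3,0,0,0,0],[-0.3,0,0,0,0]]]'
```

```text
time: 10.78
tool_pos: [0.5735, -0.1519, 0.0929]
tool_rot: [3.142, -0.001, -0.439]
contact_force: [-1.4, 0.3, 5.0]
opening: 0.0468
grip_force: 25.0
time: 11.12
tool_pos: [0.5735, -0.1519, 0.0929]
tool_rot: [-3.142, -0.001, -0.439]
contact_force: [-1.0, 0.0, 5.3]
opening: 0.0464
grip_force: 25.0
```

```bash
python3 -m jog '[[[-0.3,0,0,-0.002,0],[-0.3,0,0,-0.004,0],[-0.3,0,0,-0.006,0],[-0.3,0,0,-0.008,0],[-0.3,0,0,-0.01,0]]]' 25; python3 go.py .574 -.152 .2 -115
```

```text
time: 11.53
tool_pos: [0.5732, -0.1517, 0.1022]
tool_rot: [-3.142, 0.0, -0.439]
contact_force: [0.2, -0.1, -1.6]
opening: 0.0463
grip_force: 25.0
shift [ 0.0008 -0.0001 -0.0978] turn -0.003 alt 3.139 | pos [ 0.5732 -0.1517  0.1022] yang -115.2 q6 1.62 F [ 0.2 -0.1 -1.6] open 0.0463 t 11.53
```

Force is −1.6 N, the cassette's weight, so it is free. I keep lifting.

```bash
python3 -m jog '[[[-0.3,0,0,-0.005,0],[-0.3,0,0,-0.012,0],[-0.3,0,0,-0.02,0],[-0.3,0,0,-0.03,0],[-0.3,0,0,-0.04,0]]]' >/dev/null; python3 -m jog '[[[-0.3,0,0,-0.012,0],[-0.3,0,0,-0.025,0],[-0.3,0,0,-0.04,0],[-0.3,0,0,-0.055,0],[-0.3,0,0,-0.06,0]]]'; python3 -m jog '[[[-0.3,0,0,0,0],[-0.3,0,0,0,0],[-0.3,0,0,0,0],[-0.3,0,0,0,0]]]'
python3 - <<'E'
from m import *
snap("side","side7.png")
cv2.imwrite('pics/z7.png',cv2.resize(cv2.imread('pics/side7.png')[110:270,220:420],None,fx=3.5,fy=3.5,interpolation=2))
E
```

```text
time: 12.37
tool_pos: [0.5743, -0.1521, 0.2056]
tool_rot: [-3.141, -0.005, -0.439]
contact_force: [0.6, 0.7, -0.6]
opening: 0.0464
grip_force: 25.0
time: 12.7
tool_pos: [0.5728, -0.1516, 0.2011]
tool_rot: [-3.142, 0.002, -0.439]
contact_force: [-0.6, -0.4, -0.9]
opening: 0.0463
grip_force: 25.0
```

View pics/z7.png

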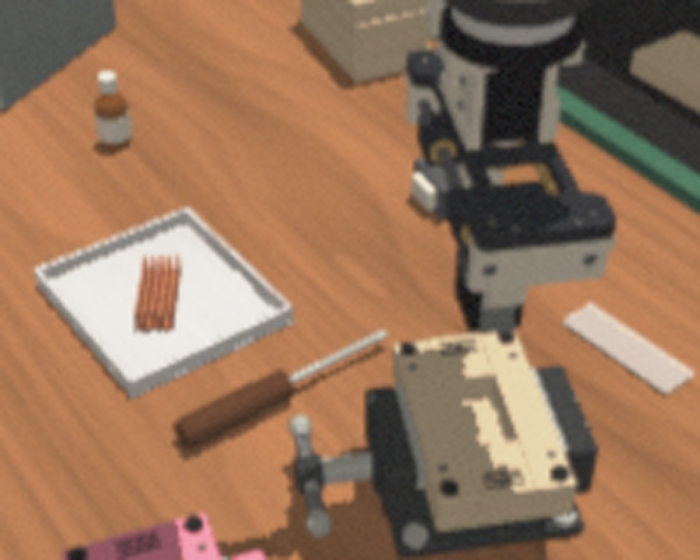

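The well is empty and the cassette hangs upright in the gripper, its bottom at side pixel (361,203). I check that height, then hand in.

```bash
python3 -c "
from h import *
for z in (.14,.168): print(proj('side',(.573,-.152,z)))"; python3 -m jog '[[[-0.3,0,0,0,0],[-0.3,0,0,0,0],[-0.3,0,0,0,0]]]'
```

```text
[357.81732766 207.6187889 ]
[358.63677625 198.17004557]
time: 13.0
tool_pos: [0.5732, -0.1517, 0.2019]
tool_rot: [-3.142, 0.0, -0.439]
contact_force: [0.1, -0.2, -1.1]
opening: 0.0461
grip_force: 25.0
```

```bash
python3 -c "
from cell import robot
print(robot.hand_in())"
```

```text
the job is handed in; nothing more can be done
None
```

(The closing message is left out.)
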